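# Put the citrus squeezer away in a short-pull drawer

### The job

Put the aluminium citrus squeezer away: pull the drawer of the low wooden chest out as far as its stop, lay the squeezer gently inside on the drawer's floor, not dropped, lying flat the same way up as it lies on the tray, and push the drawer fully shut. The stop leaves an opening shorter than the squeezer, so one end has to go in tilted, under the chest's top. Leave the other things on the tray where they stand.

Things in the scene. Friction and masses are not known exactly. Their poses are not given: they have to be found in the camera images.
- squeezer: closed aluminium hand squeezer, 184 mm long, loose, 0.36 kg, on the tray. Origin: underside, below the centre of its round head (66 mm across, 42 high). +x runs along the two closed arms, one straight bar 22 mm wide (y), 24 high (z 0 to 24), from the head to x = 141 mm; a hinge lug reaches x = -43 mm; z up. Centre of mass near x = 40 mm; the bar at x = 50 to 60 mm is a good grip
- squeezer_mid (a point): point on the squeezer's underside at the middle of its length (x = +49 mm in the squeezer's frame); same axes as squeezer
- chest: low pale wooden chest standing fixed on the counter, 230 mm deep (x), 182 mm wide (y), 82 mm high, its one drawer opens to its -x. Origin: underside, centre. Its front face is at x = -115 mm; its top board is 12 mm thick with its underside at z = 70 mm, that is 50 mm above the drawer's floor
- chest_mouth (a point): middle of the chest's front face plane at the height of the drawer's floor (20 mm above the counter); axes as chest, +x into the chest
- drawer_in (a point): centre of the drawer's inner floor; moves with the drawer; axes as chest. Inside 200 mm long (x), 146 mm wide (y). Front board's inner face at x = -100 mm; side and back walls rise 36 mm above the floor
- drawer_lip (a point): middle of the top edge of the drawer's front board, at its inner face, 62 mm above the counter and 42 mm above the inner floor; moves with the drawer. The board is 12 mm thick, 180 mm wide, its bottom edge 6 mm above the counter; a lip 12 mm high along its top stands 10 mm proud outside (22 mm thick in all). No other handle
- drawer (a joint): how far the drawer is pulled out, m: 0 shut (front board against the chest), 0.135 at its stop. Equals the clear gap between front board and chest face. Light friction (about 3 N): a push on the drawer's inside moves it
- tray: fixed wooden tray 340 x 300 mm; origin: underside, centre; floor top 8 mm above the counter, rim 19 mm above the counter
- spoon: bystander: bamboo spoon, round bowl 52 mm across at the origin, flat 14 mm handle along its +x to 145 mm, 10 mm thick; origin on the underside; loose on the tray
- reamer: bystander: ribbed white ceramic reamer, 84 mm across, 65 mm high; origin: underside, centre; loose on the tray
- pitcher: bystander: clear glass pitcher, 80 mm across, 130 mm high, handle on its +x side reaching 56 mm out; origin: underside, centre; loose on the tray
- canister: bystander: steel canister with wire clip, 72 mm across, 84 mm high; origin: underside, centre; loose on the tray
There are look-alikes about, which are no part of the job. There is more than one size of the squeezer; the job needs the largest.

How it is judged (in metres and radians):
On the way, in this order (a step that is already met when the one before it is completed fails the run):
1. the drawer is pulled out to its stop (value of joint drawer above 0.13 m), for 0.1 s.
2. the squeezer lies flat inside the still open drawer, released (z of squeezer_mid in the frame of drawer_in between -0.006 and 0.01 m and x of squeezer_mid in the frame of drawer_in between -0.03 and 0.03 m and y of squeezer_mid in the frame of drawer_in between -0.065 and 0.065 m and angle between squeezer's own z axis and vertical below 0.12 rad and value of joint drawer above 0.05 m and contact force between squeezer and the fingers below 0.1 N), for 0.2 s.
At the end, for the whole second after the job is handed in: The drawer is shut to within 5 mm and the squeezer is at rest inside it, flat on its floor (underside within 10 mm of the floor, tilted less than 7 degrees, the same way up as at the start); nothing else has moved more than 30 mm or tipped over (z of squeezer_mid in the frame of drawer_in between -0.006 and 0.01 m and x of squeezer_mid in the frame of drawer_in between -0.03 and 0.03 m and y of squeezer_mid in the frame of drawer_in between -0.065 and 0.065 m and angle between squeezer's own z axis and vertical below 0.12 rad and value of joint drawer below 0.005 m and linear speed of squeezer below 0.02 m/s); the robot touches nothing.
It fails at once if the bamboo spoon is moved more than 30 mm or tipped (distance of spoon from where it was at the start of the episode above 0.03 m or angle between spoon's own z axis and vertical above 0.5 rad).
It fails at once if the reamer is moved more than 30 mm or tipped (distance of reamer from where it was at the start of the episode above 0.03 m or angle between reamer's own z axis and vertical above 0.5 rad).
It fails at once if the pitcher is moved more than 30 mm or tipped (distance of pitcher from where it was at the start of the episode above 0.03 m or angle between pitcher's own z axis and vertical above 0.5 rad).
It fails at once if the canister is moved more than 30 mm or tipped (distance of canister from where it was at the start of the episode above 0.03 m or angle between canister's own z axis and vertical above 0.5 rad).
It fails at once if the squeezer is dropped or flung into the drawer (faster than 0.55 m/s within 90 mm of its place) (distance between squeezer_mid and drawer_in below 0.09 m and linear speed of squeezer above 0.55 m/s).
It also fails if it takes over 66 s, if anything falls off the work surface, if the arm or the gripper's body presses on something with over 40 N, if the wrist force passes 120 N, or if a joint passes its speed limit or range.

### The arm

A 6-joint arm with a two-finger parallel gripper is mounted at the origin on the work surface. World frame = base frame: x ahead of the robot, y to its left, z up, the work surface at z = 0. Lengths are in mm, angles in degrees, forces in N, time in s.
With the tool pointing down it reaches from about 375 to 825 mm from the base axis. Payload 5.5 kg.
Tool frame: the origin (TCP) lies at the very end of the fingers, on their centre line; the grasp point (between the pads) lies 19 mm behind it; z points along the fingers, y is the line along which they close (so a half turn about z gives the same grasp; the last joint's range is limited). The gripper opens to 85 mm and grips with 20 to 120 N. Pads are 22 mm wide; open, the fingers measure 114 mm over their backs; the gripper's body (76 mm by 85 mm) begins 54 mm behind the grasp point. The pads swing forward as they close: fully open they stand 13 mm farther back than shut.
Start: joints at [71.276, 17.962, -2.699, 69.339, 0, 90], TCP at [192.605, 568.241, 231.299] pointing down, gripper open.
Joint ranges: [-152.73, 152.73], [-39.44, 99.34], [-58.76, 71.6], [-118.89, 123.64], [-81.53, 83.1], [-180, 180]. Speed limits (degrees/s): [136.94, 136.94, 172.46, 180, 180, 180].

### API

Orientations are given as a 3x3 rotation matrix whose columns are the frame's x, y, z axes.
In Python, from workcell import telemetry, viewer, bot gives the robot as it stands. The module is installed in compiled form; this text tells all that it offers.
- The arm moves only by the tool apply_moves, never from a script. Its arguments are lists of equal length, an entry for each row: "xyz": the shift along the tool's x, y, z in units of 50 mm (1.0 is 50 mm), a list of three; "turn": the turn about the tool's z in units of 8 degrees (1.0 is 8 degrees). In form: {"xyz": [[x, y, z], ...], "turn": [turn, ...]}. A call has exactly 10 rows; each row is the pose to reach, as a shift and turn from the pose commanded when the call began, along the tool's axes at that moment; what a row does not reach only later rows make up. A row lasts 1/8 s, in which the tool goes at most 62.5 mm and 10.7 degrees, less where a joint would pass 70% of its speed; a pose out of reach is approached as far as the arm can. A call with a gripper value outside its range is refused whole. "fingers" is the finger opening in mm, from 0 to 85.4, set as the call begins (left out, the last holds). The fingers move at their own pace and stop on an object; "grip_force" is the grip in N (left out, the last holds). Time passes only in rows, so rows that repeat a pose let the fingers close, or fill a call up. It gives the time, the measured TCP pose, the force, the opening and the grip force at its end, in the units of the state.
- telemetry.get_state(): the state, without advancing time (a new reading comes with each control period).
- viewer.capture(name): name is "scene" or "top" or "wrist"; returns a dict with "image" (400x640x3 uint8, red, green, blue), "camera_matrix" (3x3 intrinsics, pixels), "rvec" (rotation vector, rad) and "tvec" (3), from world to camera coordinates, as OpenCV has them. Camera axes: x right, y down, z forward; pixel columns grow to the right and rows downward; lengths in mm; the calibration is good to about 2 mm. A picture is of the moment at which its call begins. There is no depth.
- bot.hand_in(): hands the job in; it is judged then, once.
The state is a dict: "time": time; "joint_pos": joint angles; "joint_vel": joint speeds; "tau": joint torques, N m; "tool_pos": TCP position; "tcp_rot": TCP orientation; "contact_force": force on the tool from outside, world axes, zero at the start; "torque": the same for the moment, N m; "grip_width": finger opening in mm; "grasp_force": force on a finger pad.
Only numpy, scipy, OpenCV 4.12 (cv2) and the standard library are available. Lean on these libraries where they do the work, as an engineer would, in place of code of your own. Each camera call takes 0.05 s, during which the arm holds its last target. There are 200 camera calls.

## Working session

There is one attempt and no reset: what is moved stays moved. The work goes in short steps, Python scripts to look and compute and a tool call to move; the robot and the scene stay as the last step left them, time stands still between calls to the robot, and variables do not carry over. Pictures are saved under pics/ and viewed, at most 12 in all, crops included, and the job is handed in when it is done.

Besides the shell and the picture viewer there is one more tool, called by a JSON object that holds its "fn" and its "kwargs", one argument or row to a line. apply_moves: Moves the arm, as the interface text tells. Its arguments: {"type":"object","properties":{"xyz":{"type":"array"},"turn":{"type":"array"},"fingers":{"type":"number"},"grip_force":{"type":"number"}},"required":["xyz","turn"]}

```bash
mkdir -p pics; cat > h.py <<'E'
import numpy as np, cv2
from workcell import telemetry, viewer, bot
def cap(n,f=None):
    c=viewer.capture(n)
    if f: cv2.imwrite('pics/'+f,c['image'][:,:,::-1])
    return c
def ray(c,uv,z):
    "world point at height z for pixel"
    K=np.array(c['camera_matrix'],float);R=cv2.Rodrigues(np.array(c['rvec'],float))[0];t=np.array(c['tvec'],float).ravel()
    d=R.T@np.linalg.solve(K,[uv[0],uv[1],1.]);o=-R.T@t
    return o+d*(z-o[2])/d[2]
def proj(c,P):
    return cv2.projectPoints(np.array(P,float).reshape(-1,1,3),np.array(c['rvec'],float),np.array(c['tvec'],float),np.array(c['camera_matrix'],float),None)[0].reshape(-1,2)
def st():
    s=telemetry.get_state();np.set_printoptions(precision=3,suppress=True)
    for k in ['time','tool_pos','tcp_rot','joint_pos','contact_force','grip_width','grasp_force']:print(k,np.array(s[k]).tolist() if k!='tcp_rot' else np.array(s[k]).round(3).tolist())
    return s
E
python3 - <<'E'
from h import *
import pickle
st()
d={n:cap(n,n+'0.png') for n in['top','scene']}
pickle.dump(d,open('c0.pkl','wb'))
for n in d: print(n,-cv2.Rodrigues(np.array(d[n]['rvec'],float))[0].T@np.array(d[n]['tvec']).ravel())
E
```

```text
time 0.0
tool_pos [192.41238015998564, 567.6939198627817, 230.45640063368126]
tcp_rot [[-0.947, 0.321, -0.001], [0.321, 0.947, -0.002], [0.0, -0.002, -1.0]]
joint_pos [71.2762671666915, 18.0012098120116, -2.755450741409305, 69.33940999158031, 0.0005798585380139872, 89.99850431099637]
contact_force [0.9278503774475052, 0.5899978036962542, -0.4068762327368329]
grip_width 85.21387333996056
grasp_force 0.0
top [ 458.484   31.312 1408.912]
scene [1086.575  557.404  808.996]
```

View pics/top0.png

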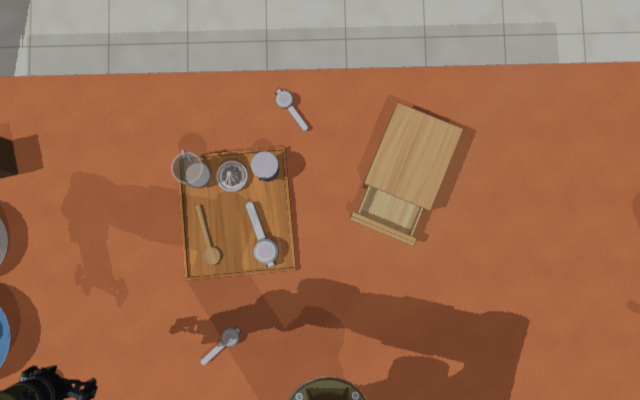

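View pics/scene0.png

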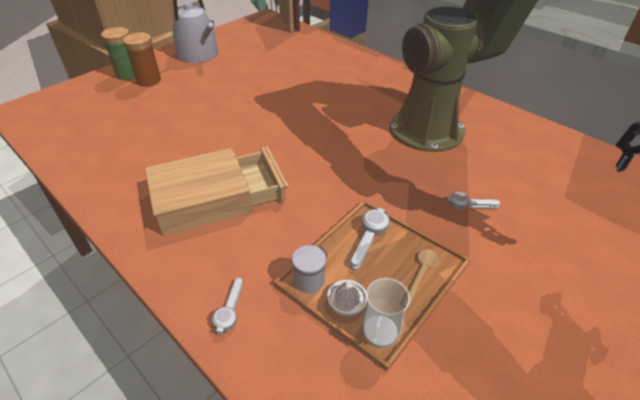

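The top view shows the chest at (412,165) with its drawer partly open at (390,212). The large squeezer is on the tray, head at (265,252) and bar tip at (251,205). Two smaller squeezers lie off the tray. Next I'll zoom in to measure.

```bash
cat > crop.py <<'E'
from h import *
def crop(img,x0,y0,x1,y1,s,f):
    a=cv2.resize(img[y0:y1,x0:x1,::-1],None,fx=s,fy=s,interpolation=cv2.INTER_CUBIC)
    for x in range((x0+9)//10*10,x1,10):
        cv2.line(a,(int((x-x0+.5)*s),0),(int((x-x0+.5)*s),6),(0,255,255),1)
        if x%20==0: cv2.putText(a,str(x),(int((x-x0)*s)-8,18),0,.4,(0,255,255),1)
    for y in range((y0+9)//10*10,y1,10):
        cv2.line(a,(0,int((y-y0+.5)*s)),(6,int((y-y0+.5)*s)),(0,255,255),1)
        if y%20==0: cv2.putText(a,str(y),(8,int((y-y0)*s)+6),0,.4,(0,255,255),1)
    return a
E
python3 - <<'E'
from crop import *
import pickle
d=pickle.load(open('c0.pkl','rb'))
a=crop(d['top']['image'],345,98,475,248,4,'');b=crop(d['top']['image'],235,190,300,280,4,'')
b=cv2.copyMakeBorder(b,0,a.shape[0]-b.shape[0],0,0,cv2.BORDER_CONSTANT)
cv2.imwrite('pics/cropt.png',np.hstack([a,b])[:600])
E
```

```text
(no output)
```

View pics/cropt.png

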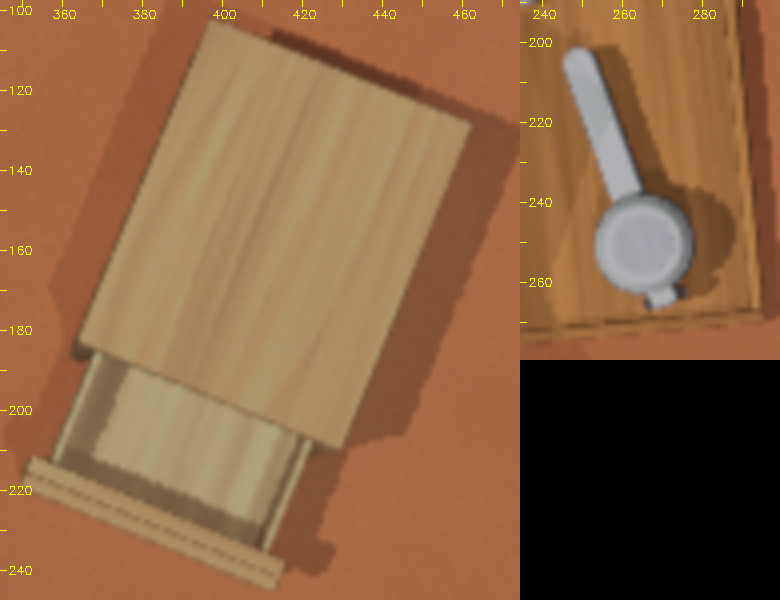

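```bash
python3 - <<'E'
from h import *
import pickle
c=pickle.load(open('c0.pkl','rb'))['top']
C=[ray(c,p,82)[:2] for p in[(397,103),(462.75,129.25),(430.5,210.25),(364.5,183.5)]]
BL,BR,FR,FL=C
print('sizes',[np.linalg.norm(a-b) for a,b in[(BL,BR),(FR,FL),(BL,FL),(BR,FR)]])
u=(BL+BR-FL-FR);yaw=np.degrees(np.arctan2(u[1],u[0]));v=(BL+FL-BR-FR);print('yaw',yaw,np.degrees(np.arctan2(-v[0],v[1])))
ctr=sum(C)/4;fm=(FL+FR)/2;print('ctr',ctr,'front',fm)
l,r=[ray(c,p,62)[:2] for p in[(353.75,212.25),(416.25,239.25)]]
e=np.array([np.cos(np.radians(yaw)),np.sin(np.radians(yaw))])
print('lip mid',(l+r)/2,'w',np.linalg.norm(l-r),'gap',-(l-ctr)@e-115,-(r-ctr)@e-115)
h=ray(c,(266,251),50);
for p,z in[((250,201.75),30),((270.5,266.3),24)]:
  t=ray(c,p,z);dd=t-h;print('sq',t,np.linalg.norm(dd[:2]),np.degrees(np.arctan2(dd[1],dd[0])))
print('head',h)
E
```

```text
sizes [np.float64(185.56579554242447), np.float64(184.2876950821964), np.float64(231.33345832663807), np.float64(231.18161054267355)]
yaw -23.765250741333553 -23.68390148672171
ctr [ 699.61519513 -243.48178285] front [ 593.79166068 -196.88468817]
lip mid [ 520.38555543 -164.66786103] w 178.0108746969548 gap 79.11117880110564 82.47476894547242
sq [595.22314165 192.8040491   30.        ] 140.43232813362243 17.75751404286547
sq [420.29115238 140.82450912  24.        ] 42.194319707838694 -167.47680677954563
head [461.48159803 149.97370594  50.        ]
```

```bash
cat >> h.py <<'E'
ctr=np.array([699.6,-243.5]);cy=-23.7
e=np.array([np.cos(np.radians(cy)),np.sin(np.radians(cy))]);n=np.array([-e[1],e[0]])
def ch(x,y=0): return ctr+x*e+y*n      # chest frame -> world
def go(xy,z,yaw=None):
    "shift/turn in move units to a target (yaw of the tool x axis, world)"
    s=telemetry.get_state();R=np.array(s['tcp_rot']);p=np.array(s['tool_pos'])
    d=R.T@(np.array([*xy,z])-p)/50
    y0=np.degrees(np.arctan2(R[1,0],R[0,0]));t=0 if yaw is None else -((yaw-y0+180)%360-180)/8
    print('target',np.round([*xy,z],1),'shift',d.round(2),'turn',round(t,2))
E
python3 -c "
from h import *
go(ch(-158),200,180+cy);go(ch(-158),35,180+cy)"
```

```text
target [ 554.9 -180.   200. ] shift [-11.67 -11.84   0.63] turn 0.62
target [ 554.9 -180.    35. ] shift [-11.67 -11.83   3.93] turn 0.62
```

{"fn": "apply_moves", "kwargs": {
  "xyz": [
    [-1,-1,0],
    [-2,-2,0],
    [-3,-3,0],
    [-4,-4,0.1],
    [-4.9,-4.9,0.2],
    [-5.8,-5.8,0.3],
    [-6.6,-6.7,0.4],
    [-7.5,-7.6,0.5],
    [-8.4,-8.5,0.6],
    [-9.2,-9.4,0.6]
  ],
  "turn": [0,0.1,0.2,0.3,0.4,0.5,0.6,0.6,0.62,0.62],
  "fingers": 0
}}

```text
time: 1.35
tool_pos: [463.9, 4.3, 201.9]
tcp_rot: [[-0.916, 0.402, -0.0], [0.402, 0.916, 0.0], [0.0, 0.0, -1.0]]
contact_force: [0.3, 0.8, 0.0]
grip_width: 0.1
grasp_force: 0.0
```

```bash
python3 -c "
from h import *
go(ch(-158),80,180+cy);go(ch(-158),35,180+cy)"
```

```text
target [ 554.9 -180.    80. ] shift [-3.15 -2.64  2.44] turn 0.0
target [ 554.9 -180.    35. ] shift [-3.15 -2.64  3.34] turn 0.0
```

{"fn": "apply_moves", "kwargs": {
  "xyz": [
    [-0.8,-0.7,0.2],
    [-1.6,-1.3,0.5],
    [-2.4,-2.0,0.8],
    [-3.0,-2.5,1.1],
    [-3.15,-2.64,1.5],
    [-3.15,-2.64,2.1],
    [-3.15,-2.64,2.7],
    [-3.15,-2.64,3.2],
    [-3.15,-2.64,3.34],
    [-3.15,-2.64,3.34]
  ],
  "turn": [0,0,0,0,0,0,0,0,0,0]
}}

```text
time: 2.6
tool_pos: [554.6, -177.8, 35.2]
tcp_rot: [[-0.916, 0.402, -0.001], [0.402, 0.916, 0.0], [0.001, -0.0, -1.0]]
contact_force: [0.6, 0.1, 0.2]
grip_width: 0.0
grasp_force: 0.0
```

```bash
python3 -c "
from h import *
go(ch(-235),35,180+cy);go(ch(-115-135+11),35,180+cy)"
```

```text
target [ 484.4 -149.    35. ] shift [ 1.52 -0.04  0.01] turn 0.0
target [ 480.8 -147.4   35. ] shift [ 1.6  -0.04  0.01] turn 0.0
```

{"fn": "apply_moves", "kwargs": {
  "xyz": [
    [0.25,0,0],
    [0.5,0,0],
    [0.7,0,0],
    [0.9,0,0],
    [1.1,0,0],
    [1.25,0,0],
    [1.38,0,0],
    [1.48,0,0],
    [1.55,0,0],
    [1.6,0,0]
  ],
  "turn": [0,0,0,0,0,0,0,0,0,0]
}}

```text
time: 3.85
tool_pos: [481.4, -145.7, 35.2]
tcp_rot: [[-0.916, 0.402, -0.0], [0.402, 0.916, 0.0], [0.0, 0.0, -1.0]]
contact_force: [3.2, -0.7, 1.1]
grip_width: -0.3
grasp_force: 1.6
```

```bash
python3 - <<'E'
from crop import *
c=cap('top')
cv2.imwrite('pics/d1.png',crop(c['image'],340,180,440,260,6,''))
s=telemetry.get_state();print(s['contact_force'],(np.array(s['tool_pos'])[:2]-ctr)@e)
E
```

```text
[ 2.30683038 -0.8565709   1.29186553] -239.4649637607447
```

View pics/d1.png

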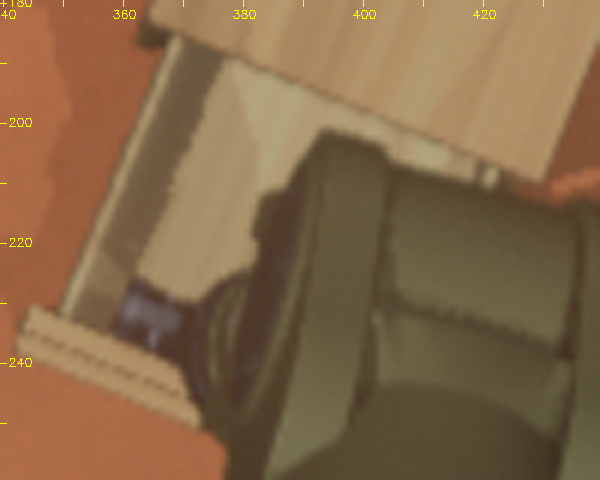

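The drawer is moving out; its lip's left inner corner is now at about (345,231). I'll creep on to the stop.

{"fn": "apply_moves", "kwargs": {
  "xyz": [
    [0.02,0,0],
    [0.04,0,0],
    [0.06,0,0],
    [0.08,0,0],
    [0.1,0,0],
    [0.12,0,0],
    [0.14,0,0],
    [0.14,0,0],
    [0.14,0,0],
    [0.14,0,0]
  ],
  "turn": [0,0,0,0,0,0,0,0,0,0]
}}

```text
time: 5.15
tool_pos: [478.7, -144.7, 35.8]
tcp_rot: [[-0.916, 0.402, 0.006], [0.402, 0.916, -0.003], [-0.007, -0.001, -1.0]]
contact_force: [11.6, -5.1, -8.3]
grip_width: -0.1
grasp_force: 6.6
```

```bash
python3 - <<'E'
from h import *
c=cap('top','d2.png');l=ray(c,(345.3,231.3),62)[:2];print('gap before',-(l-ctr)@e-115)
s=telemetry.get_state();print(s['contact_force'],(np.array(s['tool_pos'])[:2]-ctr)@e)
E
```

```text
gap before 133.9692305046292
[12.74535692 -4.81125894 -9.56287439] -242.00283947329274
```

{"fn": "apply_moves", "kwargs": {
  "xyz": [
    [-0.2,0,0],
    [-0.25,0,-0.6],
    [-0.25,0,-1.4],
    [-0.25,0,-2.2],
    [-0.25,0.3,-2.6],
    [-0.25,1,-2.6],
    [-0.25,2,-2.6],
    [-0.3,3,-2.6],
    [-0.3,4,-2.6],
    [-0.3,5,-2.6]
  ],
  "turn": [0,0,0,0,-0.5,-1.5,-2.5,-3.5,-4.5,-5]
}}

```text
time: 6.45
tool_pos: [588.3, 81.2, 164.5]
tcp_rot: [[-0.959, -0.284, -0.003], [-0.284, 0.959, -0.001], [0.003, 0.0, -1.0]]
contact_force: [0.2, -0.2, 0.5]
grip_width: -0.1
grasp_force: 0.0
```

```bash
python3 - <<'E'
from h import *
go((513.9,166.4),120,197.4);go((513.9,166.4),11,197.4)
c=cap('top','o1.png');import pickle;pickle.dump(c,open('c1.pkl','wb'))
E
```

```text
target [513.9 166.4 120. ] shift [0.94 2.06 0.89] turn -0.12
target [513.9 166.4  11. ] shift [0.93 2.06 3.07] turn -0.12
```

{"fn": "apply_moves", "kwargs": {
  "xyz": [
    [0.2,0.5,0.1],
    [0.5,1.1,0.3],
    [0.8,1.7,0.5],
    [0.94,2.06,0.8],
    [0.94,2.06,1],
    [0.94,2.06,1],
    [0.94,2.06,1],
    [0.94,2.06,1],
    [0.94,2.06,1],
    [0.94,2.06,1]
  ],
  "turn": [-0.12,-0.12,-0.12,-0.12,-0.12,-0.12,-0.12,-0.12,-0.12,-0.12],
  "fingers": 55
}}

```text
time: 7.75
tool_pos: [515.5, 165.5, 115.5]
tcp_rot: [[-0.955, -0.297, 0.0], [-0.297, 0.955, 0.0], [-0.0, -0.0, -1.0]]
contact_force: [-1.1, -0.5, 0.6]
grip_width: 55.1
grasp_force: 0.0
```

```bash
python3 - <<'E'
from crop import *
c=cap('wrist');img=c['image'].copy()
h=np.array([461.5,150.]);a=np.radians(17.4);u=np.array([np.cos(a),np.sin(a)]);v=np.array([-u[1],u[0]])
P=[[*(h+x*u+y*v),z] for x,y,z in[(0,0,50),(33,0,50),(45,11,32),(45,-11,32),(141,0,32),(135,11,32),(135,-11,32),(55,0,32),(-43,0,24)]]
for p in proj(c,P):
    cv2.drawMarker(img,tuple(int(round(q)) for q in p),(255,0,0),0,9,1)
cv2.imwrite('pics/w1.png',img[:,:,::-1])
t=cap('top');cv2.imwrite('pics/o2.png',crop(t['image'],340,180,440,260,6,''))
a=cv2.imread('pics/o2.png');b=cv2.imread('pics/w1.png')
cv2.imwrite('pics/wo.png',np.vstack([b[:, :600],a[:200*0+480]])[::1][:880] if 0 else np.hstack([cv2.resize(b,(480,300)),cv2.resize(a,(300,240),interpolation=cv2.INTER_AREA) if 0 else cv2.resize(a,(320,256))[:,:] if 0 else cv2.copyMakeBorder(cv2.resize(a,(320,256)),0,44,0,0,cv2.BORDER_CONSTANT)]))
go((513.9,166.4),11,197.4)
E
```

```text
target [513.9 166.4  11. ] shift [0.02 0.02 2.09] turn -0.02
```

View pics/wo.png

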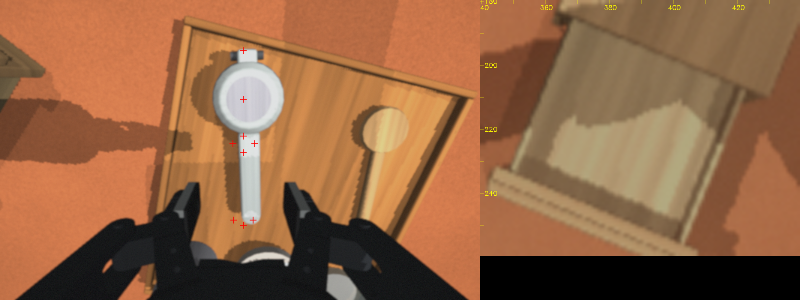

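The wrist view shows the bar running (248,130) to (251,222) in the resized picture. That is slightly right of my prediction, so I'll correct using the wrist camera. The drawer is out to its stop.

```bash
python3 - <<'E'
from h import *
c=cap('wrist')
k=640/480
for p,z in[((248,98),50),((251.5,224),32),((247.5,55),26),((248.5,140),32),((251,200),32)]:
    q=ray(c,(p[0]*k,p[1]*k),z);print(p,q.round(1))
g=c['image'].astype(int).sum(2)
for r in (140,155,200): 
    row=int(r*k); seg=g[row,295:365];print(row,seg[::3].tolist())
E
```

```text
(248, 98) [459.  153.8  50. ]
(251.5, 224) [592.2 201.1  32. ]
(247.5, 55) [423.1 142.5  26. ]
(248.5, 140) [499.6 167.8  32. ]
(251, 200) [563.4 191.1  32. ]
186 [457, 325, 284, 251, 248, 236, 238, 247, 492, 656, 665, 672, 675, 675, 671, 678, 671, 483, 404, 411, 427, 459, 441, 428]
206 [437, 313, 290, 297, 289, 283, 282, 268, 411, 650, 658, 670, 677, 670, 667, 678, 662, 523, 414, 435, 442, 434, 446, 412]
266 [386, 398, 385, 248, 242, 238, 234, 252, 253, 441, 588, 596, 610, 608, 595, 603, 599, 526, 402, 383, 370, 378, 390, 398]
```

```bash
python3 - <<'E'
from h import *
import pickle
c=pickle.load(open('c0.pkl','rb'))['top']
print(ray(c,(261.25,237.5),32),ray(c,(250,204.25),32))
go((513.5,170.5),11,199)
E
```

```text
[497.9251726  163.70273387  32.        ] [588.24785777 192.66376754  32.        ]
target [513.5 170.5  11. ] shift [0.01 0.1  2.09] turn -0.22
```

{"fn": "apply_moves", "kwargs": {
  "xyz": [
    [0,0.05,0.4],
    [0.01,0.1,0.9],
    [0.01,0.1,1.4],
    [0.01,0.1,1.8],
    [0.01,0.1,2.0],
    [0.01,0.1,2.07],
    [0.01,0.1,2.07],
    [0.01,0.1,2.07],
    [0.01,0.1,2.07],
    [0.01,0.1,2.07]
  ],
  "turn": [-0.1,-0.2,-0.2,-0.2,-0.2,-0.2,-0.2,-0.2,-0.2,-0.2]
}}

```text
time: 9.15
tool_pos: [513.5, 170.3, 12.1]
tcp_rot: [[-0.946, -0.323, 0.001], [-0.323, 0.946, 0.0], [-0.001, -0.0, -1.0]]
contact_force: [-0.1, 0.4, 0.5]
grip_width: 54.9
grasp_force: 0.0
```

{"fn": "apply_moves", "kwargs": {
  "xyz": [
    [0,0,0],
    [0,0,0],
    [0,0,0],
    [0,0,0],
    [0,0,0],
    [0,0,0],
    [0,0,0],
    [0,0,0],
    [0,0,0],
    [0,0,0]
  ],
  "turn": [0,0,0,0,0,0,0,0,0,0],
  "fingers": 10,
  "grip_force": 40
}}

```text
time: 10.4
tool_pos: [513.5, 170.6, 12.1]
tcp_rot: [[-0.946, -0.324, 0.0], [-0.324, 0.946, 0.001], [-0.0, 0.001, -1.0]]
contact_force: [-2.4, 1.9, 5.2]
grip_width: 21.2
grasp_force: 41.1
```

```bash
python3 -c "
from h import *
go(ch(-210),110,180+cy)"
```

```text
target [ 507.3 -159.1  110. ] shift [ 2.25 -6.2  -1.96] turn 5.32
```

{"fn": "apply_moves", "kwargs": {
  "xyz": [
    [0,0,-0.2],
    [0,0,-0.6],
    [0,0,-1.1],
    [0,0,-1.6],
    [0,0,-2.0],
    [0.15,-0.4,-2.1],
    [0.4,-1.1,-2.1],
    [0.65,-1.8,-2.1],
    [0.95,-2.6,-2.1],
    [1.25,-3.4,-2.1]
  ],
  "turn": [0,0,0,0,0,0.5,1.2,1.9,2.6,3.4]
}}

```text
time: 11.65
tool_pos: [508.3, -12.5, 116.5]
tcp_rot: [[-0.989, 0.148, -0.001], [0.148, 0.989, -0.001], [0.001, -0.001, -1.0]]
contact_force: [0.9, 0.1, -3.9]
grip_width: 20.9
grasp_force: 39.9
```

```bash
python3 -c "
from h import *
go(ch(-210),110,180+cy)"
```

```text
target [ 507.3 -159.1  110. ] shift [-0.42 -2.9   0.13] turn 1.9
```

{"fn": "apply_moves", "kwargs": {
  "xyz": [
    [-0.08,-0.7,0],
    [-0.18,-1.3,0],
    [-0.26,-1.9,0],
    [-0.34,-2.4,0],
    [-0.4,-2.8,0],
    [-0.42,-2.9,0.1],
    [-0.42,-2.9,0.13],
    [-0.42,-2.9,0.13],
    [-0.42,-2.9,0.13],
    [-0.42,-2.9,0.13]
  ],
  "turn": [0.5,0.9,1.3,1.6,1.8,1.9,1.9,1.9,1.9,1.9]
}}

```text
time: 12.9
tool_pos: [509.1, -156.9, 110.4]
tcp_rot: [[-0.917, 0.398, 0.0], [0.398, 0.917, -0.0], [-0.0, 0.0, -1.0]]
contact_force: [-0.4, -0.2, -3.6]
grip_width: 21.2
grasp_force: 39.9
```

```bash
python3 - <<'E'
from crop import *
t=cap('top');s=cap('scene')
a=crop(t['image'],335,150,435,260,4,'');b=crop(s['image'],140,110,300,250,3,'')[:440]
H=440;pad=lambda i:cv2.copyMakeBorder(i,0,H-i.shape[0],0,0,cv2.BORDER_CONSTANT)
cv2.imwrite('pics/s1.png',np.hstack([pad(a),pad(b)])[:, :800])
go(ch(-210),66,180+cy)
E
```

```text
target [ 507.3 -159.1   66. ] shift [ 0.02 -0.05  0.89] turn 0.03
```

View pics/s1.png

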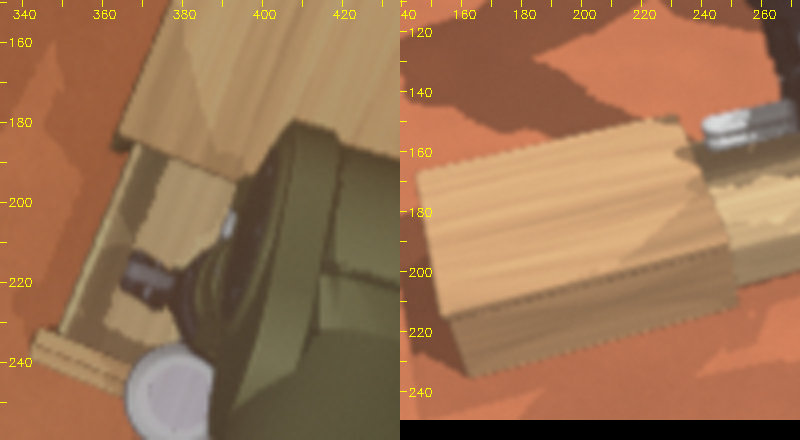

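Top view: the head is over the lip at about (376,249). Scene view: the bar tip is at about (241,152), roughly level and near the chest face plane. I'll check the tip numerically.

```bash
python3 - <<'E'
from h import *
s=cap('scene');t=cap('top')
for z in(106,118,130):
    p=ray(s,(240.5,152),z)[:2]-ctr;print(z,p@e,p@n)
p=ray(t,(376.5,249),148)[:2]-ctr;print('head',p@e,p@n)
s=telemetry.get_state();p=np.array(s['tool_pos'])[:2]-ctr;print('tcp',p@e,p@n)
E
```

```text
106 -130.25265351001278 -29.012003172204597
118 -127.47591026655604 -13.343389577679597
130 -124.69916702309939 2.3252240168453606
head -265.3495790601096 8.01504516690543
tcp -209.18678796412905 2.4035586388375485
```

{"fn": "apply_moves", "kwargs": {
  "xyz": [
    [0.02,-0.05,0.2],
    [0.02,-0.05,0.4],
    [0.02,-0.05,0.6],
    [0.02,-0.05,0.7],
    [0.02,-0.05,0.78],
    [0.02,-0.05,0.84],
    [0.02,-0.05,0.9],
    [0.02,-0.05,0.96],
    [0.02,-0.05,1.0],
    [0.02,-0.05,1.0]
  ],
  "turn": [0,0,0,0,0,0,0,0,0,0]
}}

```text
time: 14.35
tool_pos: [509.0, -160.0, 61.9]
tcp_rot: [[-0.917, 0.399, 0.004], [0.399, 0.917, -0.002], [-0.004, 0.0, -1.0]]
contact_force: [0.8, -1.3, 4.3]
grip_width: 21.2
grasp_force: 41.5
```

{"fn": "apply_moves", "kwargs": {
  "xyz": [
    [0,0,0.03],
    [0,0,0.06],
    [0,0,0.09],
    [0,0,0.12],
    [0,0,0.12],
    [0,0,0.12],
    [0,0,0.12],
    [0,0,0.12],
    [0,0,0.12],
    [0,0,0.12]
  ],
  "turn": [0,0,0,0,0,0,0,0,0,0]
}}

```text
time: 15.6
tool_pos: [510.5, -160.6, 56.5]
tcp_rot: [[-0.917, 0.399, 0.006], [0.399, 0.917, -0.003], [-0.007, 0.0, -1.0]]
contact_force: [4.1, -2.1, 5.3]
grip_width: 21.2
grasp_force: 42.2
```

```bash
python3 - <<'E'
from crop import *
s=cap('scene')
a=crop(s['image'],190,110,320,210,6,'')
cv2.imwrite('pics/s2.png',a)
st()
E
```

```text
time 15.65
tool_pos [510.50558210527805, -160.64640541101735, 56.487645532639434]
tcp_rot [[-0.917, 0.399, 0.006], [0.399, 0.917, -0.003], [-0.007, 0.0, -1.0]]
joint_pos [-17.445337112745108, 18.593100262236383, -26.332120924035014, 44.67833962138018, -0.036327625608878596, 6.08731951295629]
contact_force [3.7544201307852325, -2.6391733790669507, 5.799372805613811]
grip_width 21.031323226354747
grasp_force 42.18583881855011
```

View pics/s2.png

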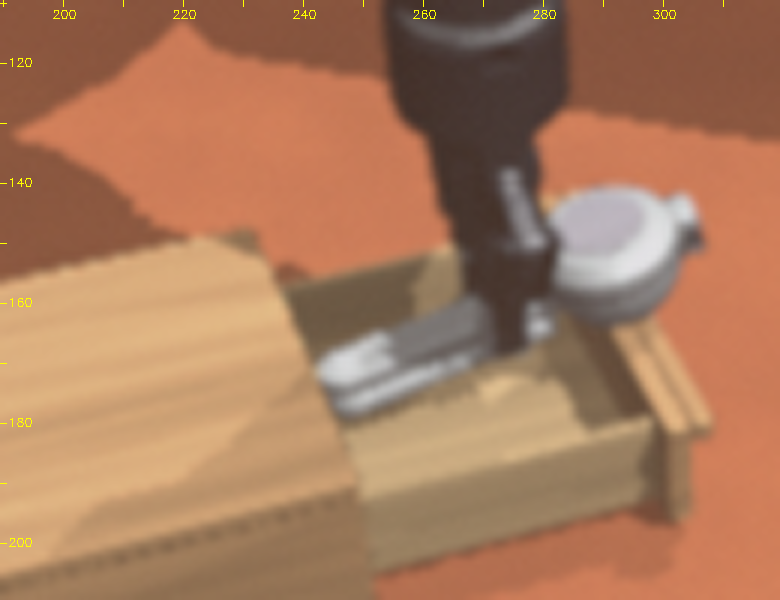

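The bar has swung tip-down by about 14°: tip at (246,172) inside the opening, head raised on the lip at (292,150). Next I'll add a little tilt, lift clear and slide the tip under the top.

{"fn": "apply_moves", "kwargs": {
  "xyz": [
    [0,0,0.05],
    [0,0,0.05],
    [0,0,-0.07],
    [-0.12,0,-0.08],
    [-0.27,0,-0.06],
    [-0.42,0,-0.03],
    [-0.57,0,0.02],
    [-0.72,0,0.06],
    [-0.87,0,0.1],
    [-1.0,0,0.1]
  ],
  "turn": [0,0,0,0,0,0,0,0,0,0]
}}

```text
time: 16.9
tool_pos: [553.2, -179.3, 49.0]
tcp_rot: [[-0.917, 0.399, -0.0], [0.399, 0.917, 0.0], [0.0, -0.0, -1.0]]
contact_force: [-0.2, -0.3, -3.5]
grip_width: 21.3
grasp_force: 41.2
```

```bash
python3 - <<'E'
from crop import *
s=cap('scene')
cv2.imwrite('pics/s3.png',crop(s['image'],190,110,320,210,6,''))
st();go(ch(-143),46,180+cy)
E
```

```text
time 16.95
tool_pos [554.1987819189233, -179.73152917501994, 49.30400539077752]
tcp_rot [[-0.917, 0.399, 0.001], [0.399, 0.917, -0.0], [-0.001, 0.0, -1.0]]
joint_pos [-17.96534263614561, 23.72646640643935, -19.694703634400028, 46.52328572339708, -0.0052663945451971615, 5.564044680516473]
contact_force [2.0867857354344657, -0.4645993608899518, -3.716526102043429]
grip_width 21.5059465863322
grasp_force 41.20306670665741
target [ 568.7 -186.    46. ] shift [-0.32  0.    0.07] turn 0.02
```

View pics/s3.png

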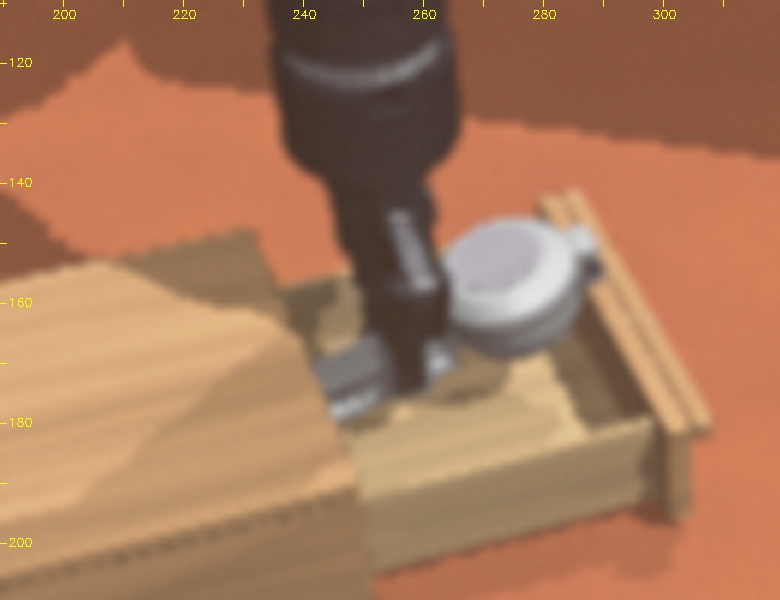

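The bar tip is under the top, and the lug at (288,152) is just short of clearing the lip. I'll finish the slide and then lower gently.

{"fn": "apply_moves", "kwargs": {
  "xyz": [
    [-0.1,0,0],
    [-0.2,0,0],
    [-0.3,0,0],
    [-0.32,0,0],
    [-0.32,0,0.06],
    [-0.32,0,0.12],
    [-0.32,0,0.18],
    [-0.32,0,0.24],
    [-0.32,0,0.3],
    [-0.32,0,0.34]
  ],
  "turn": [0,0,0,0,0,0,0,0,0,0]
}}

```text
time: 18.2
tool_pos: [567.6, -185.5, 32.2]
tcp_rot: [[-0.917, 0.399, 0.0], [0.399, 0.917, -0.0], [-0.0, 0.0, -1.0]]
contact_force: [-2.4, 1.3, 1.5]
grip_width: 21.2
grasp_force: 41.7
```

```bash
python3 - <<'E'
from h import *
st();go(ch(-143),25,180+cy);s=telemetry.get_state();p=np.array(s['tool_pos'])[:2]-ctr;print('tcp',p@e,p@n)
E
```

```text
time 18.2
tool_pos [567.6065842138199, -185.5499798318299, 32.19743898760098]
tcp_rot [[-0.917, 0.399, 0.0], [0.399, 0.917, -0.0], [-0.0, 0.0, -1.0]]
joint_pos [-18.10381405545409, 26.172932497893733, -18.443712932914817, 45.37576310733539, 0.002348652553940231, 5.417932414305012]
contact_force [-2.444132921767904, 1.2590205143509532, 1.5364579031665808]
grip_width 21.179639256514196
grasp_force 41.73233985900879
target [ 568.7 -186.    25. ] shift [-0.02 -0.    0.14] turn 0.02
tcp -144.15431516628465 0.008205742785720315
```

{"fn": "apply_moves", "kwargs": {
  "xyz": [
    [0,0,0.03],
    [0,0,0.06],
    [0,0,0.09],
    [0,0,0.11],
    [0,0,0.13],
    [0,0,0.15],
    [0,0,0.16],
    [0,0,0.16],
    [0,0,0.16],
    [0,0,0.16]
  ],
  "turn": [0,0,0,0,0,0,0,0,0,0]
}}

```text
time: 19.45
tool_pos: [567.6, -185.6, 24.3]
tcp_rot: [[-0.917, 0.399, 0.0], [0.399, 0.917, -0.0], [-0.0, 0.0, -1.0]]
contact_force: [-1.9, 0.7, -0.4]
grip_width: 21.2
grasp_force: 41.6
```

```bash
python3 - <<'E'
from crop import *
s=cap('scene')
cv2.imwrite('pics/s4.png',crop(s['image'],190,110,320,210,6,''))
st()
E
```

```text
time 19.5
tool_pos [567.6207722090122, -185.5918757014324, 24.294058063065933]
tcp_rot [[-0.917, 0.399, 0.0], [0.399, 0.917, -0.0], [-0.0, 0.0, -1.0]]
joint_pos [-18.10615164116377, 26.68383704114674, -18.848492278820057, 44.461161394461946, 0.00043559240357238666, 5.419605045527267]
contact_force [-1.9407211648051865, 1.1242710480876825, 0.11560338408733603]
grip_width 21.313902682499037
grasp_force 41.64730668067932
```

View pics/s4.png

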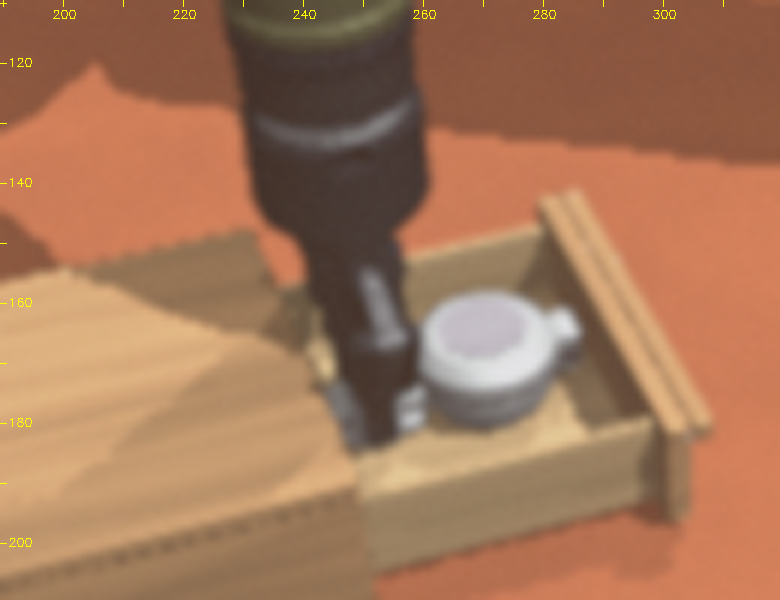

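The squeezer lies almost flat on the floor, with its head at (271,170) inside the lip. One more millimetre down, then release and rise.

{"fn": "apply_moves", "kwargs": {
  "xyz": [
    [0,0,0.02],
    [0,0,0.02],
    [0,0,0.02],
    [0,0,0.02],
    [0,0,0.02],
    [0,0,0.02],
    [0,0,0.02],
    [0,0,0.02],
    [0,0,0.02],
    [0,0,0.02]
  ],
  "turn": [0,0,0,0,0,0,0,0,0,0]
}}

```text
time: 20.75
tool_pos: [567.7, -185.6, 23.3]
tcp_rot: [[-0.917, 0.399, 0.0], [0.399, 0.917, -0.0], [-0.0, 0.0, -1.0]]
contact_force: [-2.0, 0.9, 0.5]
grip_width: 21.0
grasp_force: 41.7
```

{"fn": "apply_moves", "kwargs": {
  "xyz": [
    [0,0,0],
    [0,0,0],
    [0,0,0],
    [0,0,0],
    [0,0,0],
    [0,0,0],
    [0,0,0],
    [0,0,-0.1],
    [0,0,-0.2],
    [0,0,-0.4]
  ],
  "turn": [0,0,0,0,0,0,0,0,0,0],
  "fingers": 55
}}

```text
time: 22.0
tool_pos: [567.3, -185.5, 43.7]
tcp_rot: [[-0.917, 0.399, -0.0], [0.399, 0.917, 0.0], [0.0, -0.0, -1.0]]
contact_force: [-0.5, -0.4, 0.3]
grip_width: 54.6
grasp_force: 0.0
```

{"fn": "apply_moves", "kwargs": {
  "xyz": [
    [0,0,-0.4],
    [0,0,-0.8],
    [0,0,-1.2],
    [0,0,-1.6],
    [0.8,0,-1.8],
    [1.6,0,-1.8],
    [2.4,0,-1.8],
    [3.0,0,-1.8],
    [3.2,0,-1.8],
    [3.2,0,-1.8]
  ],
  "turn": [0,0,0,0,0,0,0,0,0,0],
  "fingers": 55
}}

```text
time: 23.25
tool_pos: [421.4, -121.9, 134.0]
tcp_rot: [[-0.917, 0.399, 0.002], [0.399, 0.917, -0.001], [-0.002, 0.0, -1.0]]
contact_force: [0.1, 0.5, -0.1]
grip_width: 54.7
grasp_force: 0.0
```

```bash
python3 - <<'E'
from crop import *
s=cap('scene')
cv2.imwrite('pics/s5.png',crop(s['image'],190,110,320,210,6,''))
st();go(ch(-295),40,180+cy);go(ch(-115-12-10),40,180+cy)
E
```

```text
time 23.3
tool_pos [422.1032646507465, -122.10760817320957, 133.97461939413228]
tcp_rot [[-0.917, 0.399, 0.002], [0.399, 0.917, -0.001], [-0.002, 0.0, -1.0]]
joint_pos [-16.131866973255562, 4.540268028140706, -32.5990240344143, 52.74578111370583, -0.0032260171207558735, 7.392880282647739]
contact_force [1.4495891395158047, -0.18665380346784005, 0.5648715337889982]
grip_width 55.30692036466049
grasp_force 0.0
target [ 429.5 -124.9   40. ] shift [-0.15  0.01  1.88] turn 0.02
target [ 574.2 -188.4   40. ] shift [-3.31 -0.    1.89] turn 0.02
```

View pics/s5.png

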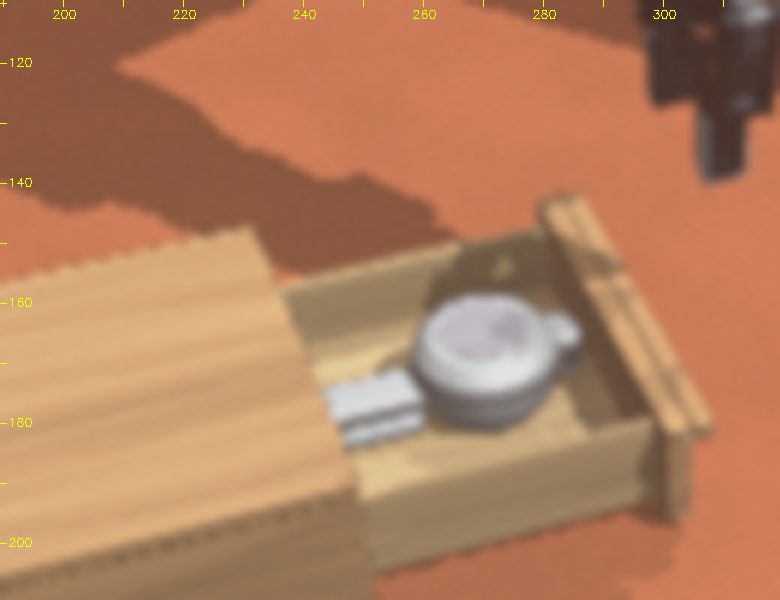

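The squeezer lies flat and free in the drawer: head at (271,165), lug at (282,166) inside the front board. Now I'll push the drawer shut.

{"fn": "apply_moves", "kwargs": {
  "xyz": [
    [0,0,0.4],
    [0,0,0.9],
    [0,0,1.4],
    [0,0,1.7],
    [0,0,1.78],
    [-0.15,0,1.78],
    [-0.3,0,1.78],
    [-0.45,0,1.78],
    [-0.6,0,1.78],
    [-0.78,0,1.78]
  ],
  "turn": [0,0,0,0,0,0,0,0,0,0],
  "fingers": 0
}}

```text
time: 24.55
tool_pos: [456.6, -137.4, 44.3]
tcp_rot: [[-0.917, 0.399, -0.001], [0.399, 0.917, 0.0], [0.001, -0.0, -1.0]]
contact_force: [-2.8, 1.0, 2.8]
grip_width: -0.3
grasp_force: 1.7
```

{"fn": "apply_moves", "kwargs": {
  "xyz": [
    [-0.2,0,0],
    [-0.42,0,0],
    [-0.66,0,0],
    [-0.9,0,0],
    [-1.14,0,0],
    [-1.38,0,0],
    [-1.6,0,0],
    [-1.8,0,0],
    [-1.97,0,0],
    [-2.1,0,0]
  ],
  "turn": [0,0,0,0,0,0,0,0,0,0]
}}

```text
time: 25.8
tool_pos: [553.4, -179.3, 44.2]
tcp_rot: [[-0.917, 0.399, 0.0], [0.399, 0.917, 0.0], [0.0, 0.0, -1.0]]
contact_force: [-3.6, -1.0, 1.4]
grip_width: -0.0
grasp_force: 1.7
```

```bash
python3 - <<'E'
from h import *
s=st();p=np.array(s['tool_pos'])[:2]-ctr;print('tcp',p@e,p@n)
E
```

```text
time 25.8
tool_pos [553.357813696915, -179.3470426840419, 44.241699281016416]
tcp_rot [[-0.917, 0.399, 0.0], [0.399, 0.917, 0.0], [0.0, 0.0, -1.0]]
joint_pos [-17.95991652681888, 23.999305082582143, -20.048538437219605, 45.95318946196257, 0.0036096758088969617, 5.562401445236431]
contact_force [-3.5851141705990774, -1.0289296252631517, 1.3849943309494406]
grip_width -0.028356943076643177
grasp_force 1.6610887949354947
tcp -159.6946381249842 -0.03925837149938213
```

{"fn": "apply_moves", "kwargs": {
  "xyz": [
    [-0.08,0,0],
    [-0.15,0,0],
    [-0.21,0,0],
    [-0.26,0,0],
    [-0.3,0,0],
    [-0.33,0,0],
    [-0.36,0,0],
    [-0.39,0,0],
    [-0.42,0,0],
    [-0.45,0,0]
  ],
  "turn": [0,0,0,0,0,0,0,0,0,0]
}}

```text
time: 27.05
tool_pos: [561.4, -182.7, 43.1]
tcp_rot: [[-0.917, 0.398, -0.02], [0.398, 0.917, 0.01], [0.023, 0.001, -1.0]]
contact_force: [-38.4, 15.5, 33.3]
grip_width: 0.0
grasp_force: 21.2
```

```bash
python3 - <<'E'
from h import *
s=st();p=np.array(s['tool_pos'])[:2]-ctr;print('tcp',p@e,p@n)
E
```

```text
time 27.05
tool_pos [561.4068269170041, -182.74767507827323, 43.144290525368596]
tcp_rot [[-0.917, 0.398, -0.02], [0.398, 0.917, 0.01], [0.023, 0.001, -1.0]]
joint_pos [-18.119157505038736, 25.835884423096147, -17.313251312194673, 48.131596499136464, 0.15734904991646836, 5.361376216407695]
contact_force [-38.35330232298175, 15.512942530802935, 33.28901082448244]
grip_width 0.02747730105400464
grasp_force 21.22873842716217
tcp -150.95758117596745 0.08219271949349623
```

{"fn": "apply_moves", "kwargs": {
  "xyz": [
    [0.3,0,0],
    [0.7,0,0],
    [1.2,0,0],
    [1.7,0,-0.5],
    [2.2,0,-1],
    [2.7,0,-1.5],
    [2.7,0,-2],
    [2.7,0.5,-2],
    [2.7,1.2,-2],
    [2.7,1.2,-2]
  ],
  "turn": [0,0,0,0,0,0,0,0,0,0]
}}

```text
time: 28.3
tool_pos: [476.0, -77.7, 145.3]
tcp_rot: [[-0.918, 0.396, 0.004], [0.396, 0.918, 0.001], [-0.003, 0.002, -1.0]]
contact_force: [-1.0, -0.6, 0.5]
grip_width: 0.3
grasp_force: 0.0
```

```bash
python3 - <<'E'
from crop import *
s=cap('scene');t=cap('top')
a=crop(t['image'],345,120,445,245,4,'')[:480];b=crop(s['image'],200,110,300,230,4,'')
cv2.imwrite('pics/s6.png',np.hstack([a[:480],b[:480]]))
for y in(90,-90):print(proj(t,[[*ch(-115,y),62],[*ch(-137,y),62]]).round(1).tolist())
print(telemetry.get_state()['contact_force'])
E
```

```text
[[364.6, 184.6], [361.5, 192.2]]
[[428.1, 210.4], [425.1, 218.1]]
[-0.58341638  0.60619753 -0.50445568]
```

View pics/s6.png

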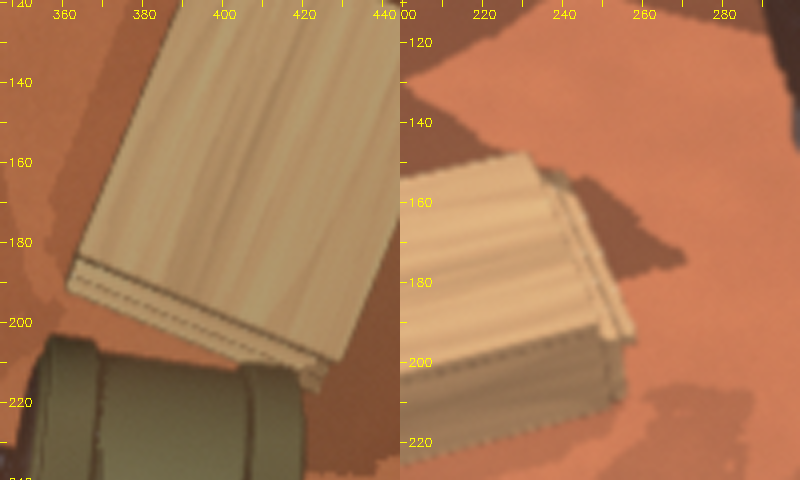

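The front board sits flush against the chest: the lip's outer corner is at (361,192), and the shut prediction was (361.5,192.2). The arm is clear, so I'm handing in.

```bash
python3 -c "
from h import *
print(bot.hand_in())"
```

```text
the job is handed in; nothing more can be done
None
```

The job is handed in at about 28 s of robot time: the largest squeezer lay flat and released in the drawer, and the drawer is pushed shut; I got no verdict back on the judging.

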